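# Slide the saucepan onto its cooking ring and turn its handle in

## Task

The saucepan was put down between the two cooking rings of the hob with its handle sticking out to the front, where it can be knocked. With the fingertips push it along the glass until its base stands inside the smaller ring, centred on it, and swing its handle round until it lies parallel with the hob's front edge and points away from the larger ring. Slide it steadily, do not grip the handle or lift or tip the pan, keep off the knob of the lid, and leave the mug, the pepper mill and the spice jar where they stand.

Things in the scene. Friction and masses are not known exactly. Their poses are not given: they have to be found in the camera images.
- hob: Black glass induction hob, fixed on the worktop; the glass is 380 mm (its x) by 720 mm (its y) and 4 mm thick, with its sides parallel to the world axes. Origin: centre of its underside, on the worktop (the glass top is 4 mm higher). Its front edge, where the cook stands, is the long edge at its +x side with the row of small printed touch keys.
- small_ring: The smaller cooking ring: a light circle 180 mm in outer diameter (line 3 mm wide) printed on the glass, with a small cross at its centre. Origin: its centre, on the glass top. The two rings lie side by side along y, 350 mm apart between centres; which one lies on which side varies.
- large_ring: The larger cooking ring: a light circle 230 mm in outer diameter printed on the glass, with a small cross. Origin: its centre, on the glass top.
- saucepan: Straight-sided steel saucepan, lid on, about 0.85 kg, loose on the glass, slides easily (2 to 4 N). Body 160 mm in diameter (lid rim 164), 70 mm high; flat base 150 mm in diameter. Its handle runs along its +x; its centre of mass lies about 17 mm from the axis towards the handle. Origin: centre of the base, on the glass; z up. The handle starts within 30 degrees of the world's +x.
- handle_end (a point): Centre of the end face of the saucepan's handle, 250 mm from the pan's axis and 49 mm above its base. The handle is straight, level and black, 22 mm wide, 15 mm thick, and runs from the pan's wall (80 mm from the axis) to this point.
- lid_knob (a point): Top of the black knob (30 mm wide) in the middle of the saucepan's lid, on the pan's axis, 109 mm above its base. The lid and the pan move as one piece; the lid rises from 70 mm at its rim to 84 mm at the knob. Keep off the knob.
- mug: Blue mug, 80 mm across and 92 mm high, handle at its +y, standing on the worktop beside the hob. Origin: centre of its underside. Leave it alone.
- pepper_mill: Dark wooden pepper mill, 58 mm across and 150 mm high, standing on the worktop beside the hob. Origin: centre of its underside. Leave it alone.
- spice_jar: Amber jar with a steel cap, 56 mm across and 100 mm high, standing on the worktop beside the hob. Origin: centre of its underside. Leave it alone.

How it is judged:
At the end, for the whole second after the job is handed in: Saucepan flat on the glass, its centre within 15 mm of the smaller ring's centre; handle within 15 degrees of parallel with the hob's front edge, pointing away from the larger ring; mug, mill and jar within 20 mm of where they stood (horizontal distance between saucepan and small_ring below 0.015 m and angle between the x axis of saucepan and the y axis of hob, either way round below 0.26 rad and horizontal distance between handle_end and large_ring above 0.45 m and angle between saucepan's own z axis and vertical below 0.05 rad and height (world z) of saucepan below 0.008 m and linear speed of saucepan below 0.01 m/s and angular speed of saucepan below 0.05 rad/s and distance of each of mug, pepper_mill, spice_jar from where it was at the start of the episode below 0.02 m and angle between each of mug, pepper_mill, spice_jar's own z axis and vertical below 0.1 rad); the robot touches nothing.
It fails at once if the saucepan is lifted off the glass or tipped by more than 7 degrees (height (world z) of saucepan above 0.013 m or angle between saucepan's own z axis and vertical above 0.12 rad).
It fails at once if the handle is gripped (pressed from both sides at once) (contact force between the fingers and saucepan_c4 above 1 N and contact force between the fingers and saucepan_c5 above 1 N).
It fails at once if the fingers press on the knob of the lid (contact force between the fingers and saucepan_c3 above 1 N).
It fails at once if the saucepan is shoved along faster than 0.4 m/s (linear speed of saucepan above 0.4 m/s).
It fails at once if the mug, the pepper mill or the spice jar is knocked over or pushed away (distance of any of mug, pepper_mill, spice_jar from where it was at the start of the episode above 0.03 m or angle between any of mug, pepper_mill, spice_jar's own z axis and vertical above 0.35 rad).
It also fails if it takes over 67 s, if anything falls off the work surface, if the arm or the gripper's body presses on something with over 40 N, if the wrist force passes 120 N, or if a joint passes its speed limit or range.

## Robot

A 7-joint arm with a two-finger parallel gripper is mounted at the origin on the work surface. World frame = base frame: x ahead of the robot, y to its left, z up, the work surface at z = 0. Lengths are in m, angles in rad, forces in N, time in s.
With the tool pointing down it reaches from about 0.4 to 0.875 m from the base axis. Payload 19.3 kg.
Tool frame: the origin (TCP) lies on the centre line of the jaws, within the pads' length; the fingertips stand robot.tcp_to_tips ahead of it and the grasp point (between the pads) lies 11 mm behind it (robot.tcp_to_tips is the distance from the TCP to the fingertips, in m); x points along the fingers, z is the direction in which the jaws open and shut, and the axes are right-handed (so a half turn about x gives the same grasp; the last joint's range is limited). The gripper opens to 85 mm and grips with 20 to 120 N. Pads are 22 mm wide; open, the fingers measure 114 mm over their backs; the gripper's body (76 mm by 85 mm) begins 54 mm behind the grasp point. The pads swing forward as they close: fully open they stand 13 mm farther back than shut.
Start: joints at [-1.184, 0.521, -0.036, 1.599, 0.021, 1.021, -0.113], TCP at [0.276, 0.561, 0.239] pointing down, gripper open.
Joint ranges: [-2.91, 2.91], [-0.3, 2.13], [-1.5, 1.42], [0.17, 2.43], [-1.26, 4.41], [0.16, 1.93], [-2.52, 2.52]. Speed limits (rad/s): [1.89, 1.89, 2.39, 2.39, 3.01, 3.01, 3.01].

## Interface

Orientations are given as a rotation vector (axis times angle).
In Python, from cell import robot gives the robot as it stands.
- The arm moves only by the shell command python3 -m creep 'ROWS'. ROWS is JSON, one flat list of numbers, 7 for each row, row after row: the closure, from -1 (fully open) to 1 (shut), then the shift along the tool's x, y, z in cm, then the turn, a rotation vector about the tool's x, y, z in degrees. A call has exactly 10 rows; each row shifts and turns the pose as measured when the row begins, along the tool's axes as they then stand; what a row does not reach is not made up. A row lasts 1/10 s, in which the tool goes at most 50 mm and 8.59 degrees, less where a joint would pass 70% of its speed; a pose out of reach is approached as far as the arm can. A call with a gripper value outside its range is refused whole. The fingers move at their own pace and stop on an object; the grip force is fixed at half the most. Time passes only in rows, so rows that do not move let the fingers close, or fill a call up. It gives the time, the measured TCP pose, the force and the opening at its end, in the units of the state.
- robot.state(): the state, without advancing time (a new reading comes with each control period).
- robot.snapshot(name): name is "scene" or "top" or "wrist"; returns the picture (420x560x3 uint8, blue, green, red); there is no depth.
- robot.camera_params(name): a dict with "vertical_fov" (degrees; the focal length in pixels is half the picture's height over the tangent of half this angle, whatever the lens; pixels are square), "cx", "cy" (the principal point, pixels), "distortion" ([k1, k2, p1, p2, k3] as OpenCV has them; the pictures are not rectified), "cam_to_world" (4x4, takes a point from camera to world coordinates). Camera axes: x right, y down, z forward; pixel columns grow to the right and rows downward; lengths in m; the calibration is good to about 2 mm. A picture is of the moment at which its call begins: read the wrist's pose just before it. camera_params takes no time and is no camera call; for the wrist camera it gives the pose at the moment of the call.
- robot.hand_in(): hands the job in, once; it reports no verdict.
The state is a dict: "time_s": time; "joint_positions": joint angles; "joint_velocities": joint speeds; "joint_torque": joint torques, N m; "eef_pos": TCP position; "orientation": TCP orientation; "force": force on the tool from outside, world axes, zero at the start; "torque": the same for the moment, N m; "width": finger opening in m.
Only numpy, scipy, OpenCV 4.12 (cv2) and the standard library are available. Lean on these libraries where they do the work, as an engineer would, in place of code of your own. Each camera call takes 0.05 s, during which the arm holds its last target. There are 200 camera calls.

## Working session

There is one attempt and no reset: what is moved stays moved. The work goes in short steps, Python scripts to look and compute and a shell command to move; the robot and the scene stay as the last step left them, time stands still between calls to the robot, and variables do not carry over. Pictures are saved under pics/ and viewed, about 8 in all and at most 12, crops included, and the job is handed in when it is done.

```bash
mkdir -p pics; cat > h.py <<'E'
import numpy as np,cv2
from cell import robot
from scipy.spatial.transform import Rotation as R
def K(p):
    f=210/np.tan(np.radians(p["vertical_fov"])/2)
    return np.array([[f,0,p["cx"]],[0,f,p["cy"]],[0,0,1]])
def px2w(p,uv,z):
    n=cv2.undistortPoints(np.array(uv,float).reshape(-1,1,2),K(p),np.array(p["distortion"])).reshape(-1,2)
    T=np.array(p["cam_to_world"]);d=np.c_[n,np.ones(len(n))]@T[:3,:3].T;o=T[:3,3]
    return o+d*((z-o[2])/d[:,2])[:,None]
def w2px(p,X):
    T=np.linalg.inv(np.array(p["cam_to_world"]))
    return cv2.projectPoints(np.array(X,float).reshape(-1,1,3),cv2.Rodrigues(T[:3,:3])[0],T[:3,3],K(p),np.array(p["distortion"]))[0].reshape(-1,2)
E
python3 - <<'E'
from h import *
s=robot.state();print(s,robot.tcp_to_tips);print(R.from_rotvec(s["orientation"]).as_matrix().round(3))
for n in("top","scene"):
    p=robot.camera_params(n);print(n,p)
    cv2.imwrite(f"pics/{n}0.png",cv2.resize(robot.snapshot(n),(800,600),interpolation=cv2.INTER_CUBIC))
E
```

```text
{'time_s': 0.0, 'joint_positions': array([-1.18420351,  0.52202238, -0.03635528,  1.59998997,  0.02123608,
        1.0211256 , -0.11280064]), 'joint_velocities': array([-8.12102297e-05,  1.31503263e-03, -1.03849945e-03, -1.25042234e-03,
        2.51134680e-03,  2.29621965e-03, -8.26038684e-04]), 'joint_torque': array([ 1.24075217e-03, -9.27124000e+01,  1.98057912e+00, -3.69952655e+01,
        1.79942593e-02,  8.13704770e-03,  3.85661610e-05]), 'eef_pos': array([0.27555163, 0.56061003, 0.23872668]), 'orientation': array([-0.86720633,  1.39226949,  0.86606595]), 'force': array([ 0.79499458, -0.91227611,  0.52427303]), 'torque': array([-0.0431678 , -0.01843408, -0.03313416]), 'width': 0.08501875445573416} 0.008
[[-0.    -0.897  0.441]
 [-0.001  0.441  0.897]
 [-1.    -0.    -0.001]]
top {'vertical_fov': 51.05362333647214, 'cx': 285.04387422894507, 'cy': 201.6599451175523, 'distortion': array([0.00303814, 0.        , 0.        , 0.        , 0.        ]), 'cam_to_world': array([[-2.34633575e-02, -9.76906288e-01,  2.12376023e-01,
         2.13980680e-01],
       [-9.99708572e-01,  2.41340185e-02,  5.65764539e-04,
         7.84557298e-03],
       [-5.67818580e-03, -2.12300856e-01, -9.77187855e-01,
         1.62979275e+00],
       [ 0.00000000e+00,  0.00000000e+00,  0.00000000e+00,
         1.00000000e+00]])}
scene {'vertical_fov': 46.39692753665411, 'cx': 282.56025242622, 'cy': 206.8375825787367, 'distortion': array([-0.10327399,  0.        ,  0.        ,  0.        ,  0.        ]), 'cam_to_world': array([[ 0.55412606,  0.64299698, -0.52867683,  1.48578634],
       [ 0.83233523, -0.43769565,  0.34005966, -0.60245724],
       [-0.01274221, -0.62847228, -0.77772761,  1.50982533],
       [ 0.        ,  0.        ,  0.        ,  1.        ]])}
```

View pics/top0.png

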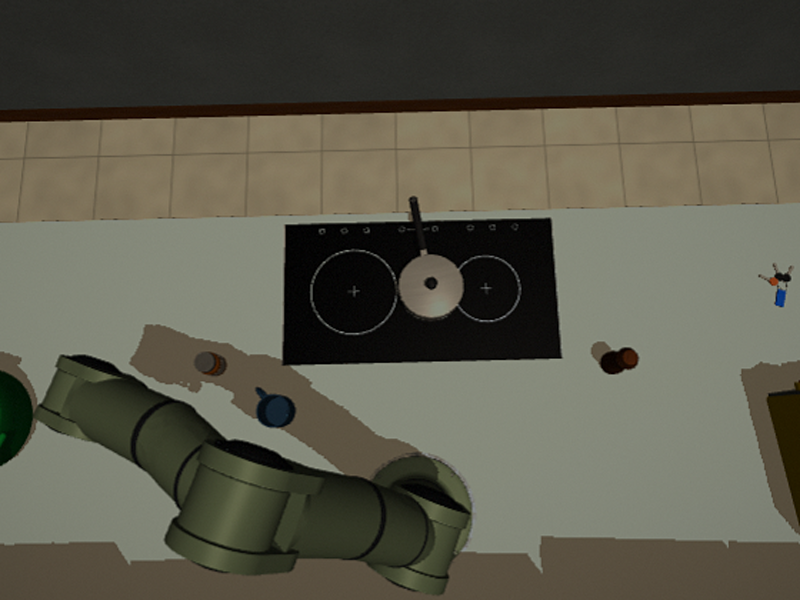

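View pics/scene0.png

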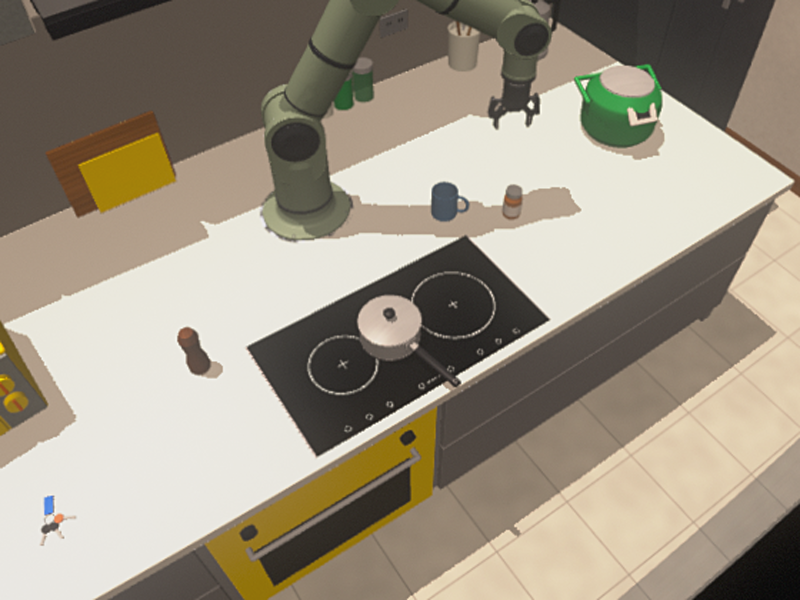

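Top view (800 px): large ring cross at (354,291), small ring cross at (486,288), knob at (431,283), handle end at (413,199). The mug, jar and mill are at (276,410), (210,363) and (619,360). The robot side is at the bottom.

```bash
python3 - <<'E'
from h import *
p=robot.camera_params("top");q=robot.camera_params("scene")
for n,u,v,z in [("L",354,291,.004),("S",486,288,.004),("knob",431,283,.113),("hend",413,199,.055),("mugtop",276,409,.092),("jar",206,361,.1),("mill",627,358,.15),("hobFL",286,225,.004),("hobFR",551,218,.004),("hobBL",283,364,.004),("hobBR",561,357,.004)]:
    print(n,px2w(p,[(u*.7,v*.7)],z).round(4)[0])
for n,u,v,z in [("L",453,304,.004),("S",343,364,.004),("knob",389,312,.113),("hend",455,381,.055),("mug",445,188,.092)]:
    print("scene",n,px2w(q,[(u*.7,v*.7)],z).round(4)[0])
E
```

```text
L [0.5629 0.1498 0.004 ]
S [ 0.5624 -0.1997  0.004 ]
knob [ 0.5551 -0.0504  0.113 ]
hend [ 0.7971 -0.0122  0.055 ]
mugtop [0.2583 0.3314 0.092 ]
jar [0.377  0.5026 0.1   ]
mill [ 0.3549 -0.5033  0.15  ]
hobFL [0.7503 0.3331 0.004 ]
hobFR [ 0.752  -0.3853  0.004 ]
hobBL [0.3746 0.3342 0.004 ]
hobBR [ 0.3754 -0.384   0.004 ]
scene L [0.5631 0.151  0.004 ]
scene S [ 0.5629 -0.1985  0.004 ]
scene knob [ 0.56   -0.0519  0.113 ]
scene hend [ 0.79   -0.0113  0.055 ]
scene mug [0.2486 0.3475 0.092 ]
```

```bash
python3 -m creep '[1,0,-2.5,0,8,0,0, 1,0,-2.5,0,8,0,0, 1,0,-2.5,0,8,0,0, 1,0,-2.5,0,8,0,0, 1,0,-2.5,0,8,0,0, 1,0,-2.5,0,8,0,0, 1,0,-2.5,0,8,0,0, 1,0,-2.5,0,8,0,0, 1,0,-2.5,2,0,0,0, 1,0,-2.5,2,0,0,0]'
cat > st.py <<'E'
from h import *
s=robot.state();M=R.from_rotvec(s["orientation"]).as_matrix()
print("t",round(s["time_s"],2),"p",s["eef_pos"].round(4),"F",s["force"].round(1),"w",round(s["width"],3),"q",s["joint_positions"].round(2));print(M.round(3))
E
python3 st.py
```

```text
time_s: 1.1
eef_pos: [0.4226, 0.3486, 0.2355]
orientation: [0.031, 1.576, -0.038]
force: [0.3, -0.4, -1.0]
width: -0.0004
t 1.1 p [0.4226 0.3486 0.2355] F [ 0.3 -0.4 -1. ] w -0.0 q [-1.01  0.42  0.29  1.82 -0.14  0.93 -0.7 ]
[[-0.005  0.044  0.999]
 [-0.004  0.999 -0.044]
 [-1.    -0.005 -0.005]]
```

```bash
python3 -m creep '[1,0,-3.4,3.8,-2.5,0,0, 1,0,-3.4,3.8,0,0,0, 1,0,-3.4,3.8,0,0,0, 1,0,-3.4,3.8,0,0,0, 1,0,-3.4,3.8,0,0,0, 1,0,-3.4,3.8,0,0,0, 1,0,-3.4,3.8,0,0,0, 1,0,-3.4,3.8,0,0,0, 1,0,-3.4,3.8,0,0,0, 1,0,0,0,0,0,0]';python3 st.py
```

```text
time_s: 2.1
eef_pos: [0.759, 0.0391, 0.2306]
orientation: [-0.007, 1.581, -0.003]
force: [0.3, -0.0, -0.2]
width: 0.0006
t 2.1 p [0.759  0.0391 0.2306] F [ 0.3 -0.  -0.2] w 0.001 q [-0.28  0.79  0.31  1.18 -0.22  1.22  0.02]
[[-0.011 -0.003  1.   ]
 [-0.007  1.     0.003]
 [-1.    -0.007 -0.011]]
```

```bash
python3 -m creep '[1,3,0.5,0,0,0,0, 1,3,0.5,0,0,0,0, 1,3,0,0,0,0,0, 1,3,0,0,0,0,0, 1,3,0,0,0,0,0, 1,2,0,0,0,0,0, 1,1,0,0,0,0,0, 1,1,0,0,0,0,0, 1,0.5,0,0,0,0,0, 1,0,0,0,0,0,0]';python3 - <<'E'
from st import *
cv2.imwrite("pics/s1.png",cv2.resize(robot.snapshot("scene")[150:330,200:440],(800,600),interpolation=cv2.INTER_CUBIC))
E
```

```text
time_s: 3.1
eef_pos: [0.7558, 0.0471, 0.0256]
orientation: [-0.006, 1.584, -0.005]
force: [0.0, 0.3, 0.6]
width: 0.0004
t 3.1 p [0.7558 0.0471 0.0256] F [0.  0.3 0.6] w 0.0 q [-0.27  1.    0.25  1.31 -0.27  0.88  0.04]
[[-0.014 -0.001  1.   ]
 [-0.007  1.     0.001]
 [-1.    -0.007 -0.014]]
```

View pics/s1.png

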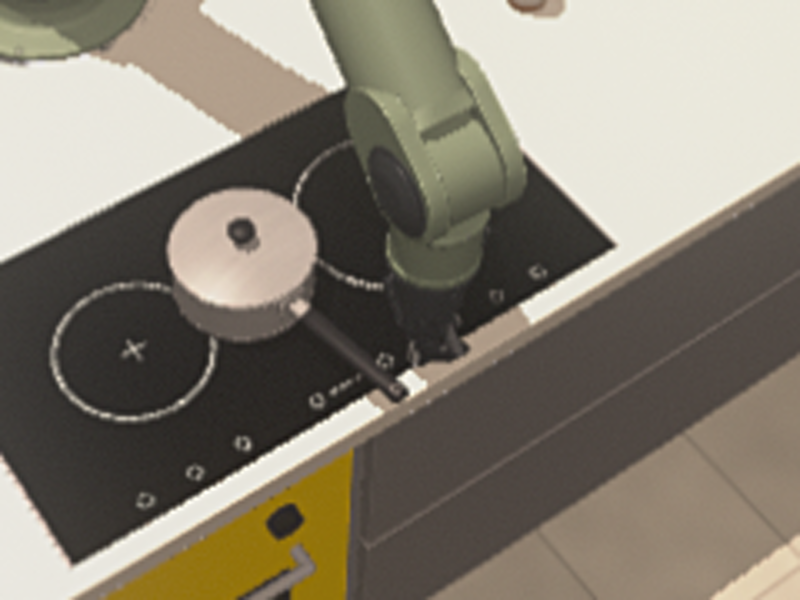

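The fingers are just +y of the handle and clear of it. Next I raise the tool a little and sweep the handle.

```bash
python3 -m creep '[1,-0.7,-1,0,0,0,0, 1,-0.7,-1.2,0,0,0,0, 1,0,-1.2,0,0,0,0, 1,0,-1.2,0,0,0,0, 1,0,-1.2,0,0,0,0, 1,0,-1.2,0,0,0,0, 1,0,-1.2,0,0,0,0, 1,0,-1.2,0,0,0,0, 1,0,-1.2,0,0,0,0, 1,0,-1.2,0,0,0,0]';python3 - <<'E'
from st import *
cv2.imwrite("pics/t1.png",cv2.resize(robot.snapshot("top")[120:270,190:410],(800,545),interpolation=cv2.INTER_CUBIC))
E
```

```text
time_s: 4.15
eef_pos: [0.7577, -0.0813, 0.0456]
orientation: [-0.005, 1.579, -0.005]
force: [0.2, 0.5, -0.8]
width: -0.0
t 4.15 p [ 0.7577 -0.0813  0.0456] F [ 0.2  0.5 -0.8] w -0.0 q [-0.1   0.97  0.25  1.29 -0.25  0.91  0.19]
[[-0.009 -0.     1.   ]
 [-0.006  1.     0.   ]
 [-1.    -0.006 -0.009]]
```

View pics/t1.png

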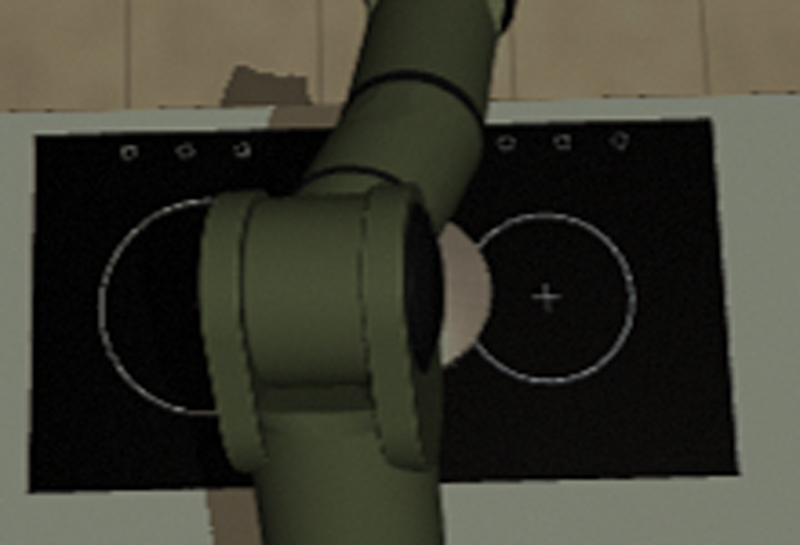

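The top view is blocked by the arm. The pan's right rim is at crop (491,296), nearly unchanged, so it is mostly rotating. I continue the arc.

```bash
python3 -m creep '[1,0.4,-1.2,-0.2,0,0,0, 1,0.2,-1.2,-0.3,0,0,0, 1,0,-1.2,-0.4,0,0,0, 1,0,-1.2,-0.5,0,0,0, 1,0,-1.2,-0.6,0,0,0, 1,0,-1.1,-0.7,0,0,0, 1,0,-1.1,-0.8,0,0,0, 1,0,-1.1,-0.9,0,0,0, 1,0,-1,-1,0,0,0, 1,0,-0.9,-1.1,0,0,0]';python3 - <<'E'
from st import *
cv2.imwrite("pics/s2.png",cv2.resize(robot.snapshot("scene")[150:345,160:420],(800,600),interpolation=cv2.INTER_CUBIC))
E
```

```text
time_s: 5.2
eef_pos: [0.6869, -0.2048, 0.0403]
orientation: [-0.005, 1.579, -0.006]
force: [0.6, 0.4, -0.8]
width: 0.0001
t 5.2 p [ 0.6869 -0.2048  0.0403] F [ 0.6  0.4 -0.8] w 0.0 q [ 0.07  0.91  0.23  1.45 -0.23  0.81  0.38]
[[-0.009  0.001  1.   ]
 [-0.007  1.    -0.001]
 [-1.    -0.007 -0.009]]
```

View pics/s2.png

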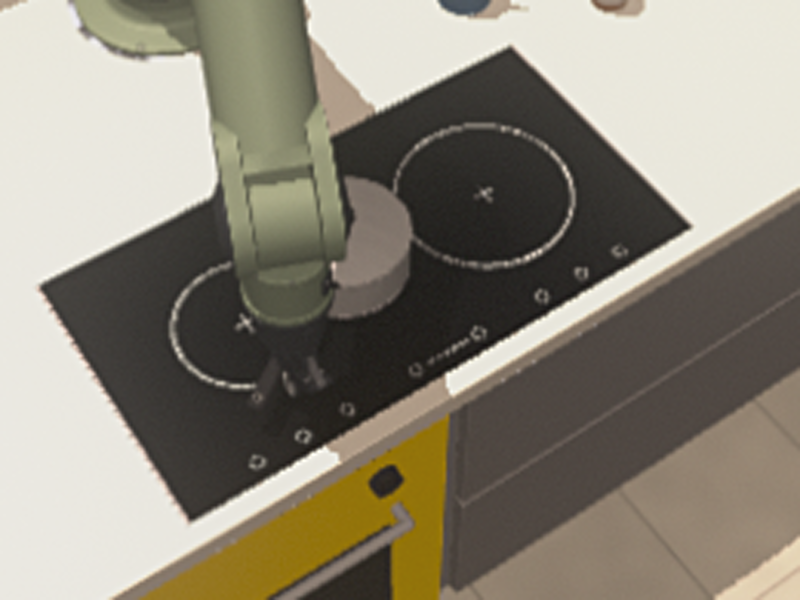

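The handle is now about -55°, fingers behind it, pan right rim at (412,240). I continue to sweep towards the robot.

```bash
python3 -m creep '[1,0,-0.7,-1,0,0,0, 1,0,-0.6,-1,0,0,0, 1,0,-0.5,-1,0,0,0, 1,0,-0.4,-1,0,0,0, 1,0,-0.3,-1,0,0,0, 1,0,-0.2,-1,0,0,0, 1,0,0,-1,0,0,0, 1,0,0,-0.9,0,0,0, 1,0,0,-0.7,0,0,0, 1,0,0,0,0,0,0]';python3 st.py
python3 -m creep '[1,0,0,2,0,0,0, 1,0,0,2,0,0,0, 1,-3,0,2,0,0,0, 1,-4,0,0,0,0,0, 1,-4,2,0,0,0,0, 1,-3,4,0,0,0,0, 1,0,4,0,0,0,0, 1,0,4,0,0,0,0, 1,0,4,0,0,0,0, 1,0,4,0,0,0,0]'
python3 - <<'E'
from st import *
cv2.imwrite("pics/t2.png",cv2.resize(robot.snapshot("top")[120:270,190:410],(800,545),interpolation=cv2.INTER_CUBIC))
cv2.imwrite("pics/s3.png",cv2.resize(robot.snapshot("scene")[150:345,160:420],(800,600),interpolation=cv2.INTER_CUBIC))
E
```

```text
time_s: 6.25
eef_pos: [0.591, -0.2362, 0.0422]
orientation: [-0.005, 1.58, -0.009]
force: [1.2, -0.4, -1.1]
width: -0.0001
t 6.25 p [ 0.591  -0.2362  0.0422] F [ 1.2 -0.4 -1.1] w -0.0 q [ 0.14  0.81  0.21  1.7  -0.23  0.67  0.47]
[[-0.009  0.002  1.   ]
 [-0.009  1.    -0.002]
 [-1.    -0.009 -0.009]]
time_s: 7.25
eef_pos: [0.6559, -0.0124, 0.1852]
orientation: [0.0, 1.58, -0.014]
force: [0.1, 0.2, 0.9]
width: -0.0003
t 7.25 p [ 0.6559 -0.0124  0.1852] F [0.1 0.2 0.9] w -0.0 q [-0.25  0.65  0.28  1.57 -0.19  0.96  0.07]
[[-0.009  0.009  1.   ]
 [-0.009  1.    -0.009]
 [-1.    -0.009 -0.009]]
```

View pics/s3.png

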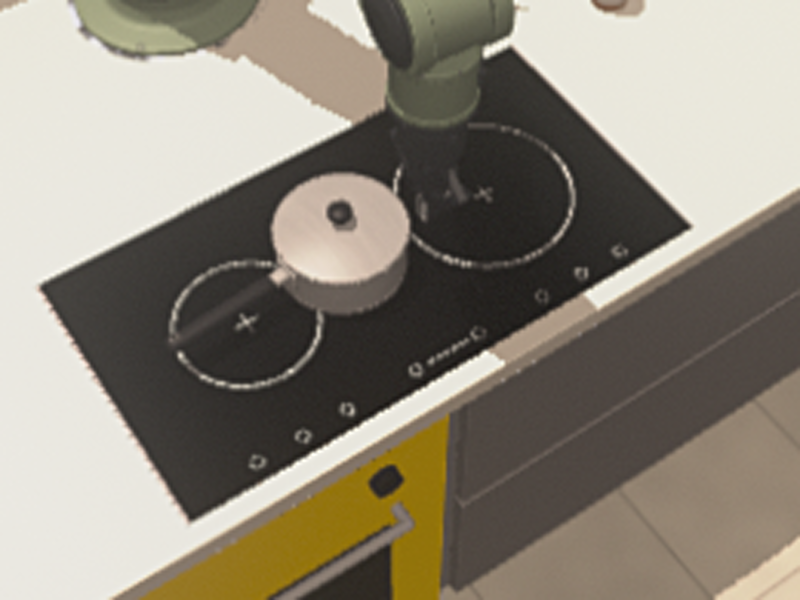

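The whole pan is visible: knob top at (340,208), handle end at (175,341), handle pointing to -y across the small ring.

```bash
python3 - <<'E'
from h import *
q=robot.camera_params("scene")
f=lambda u,v,z:px2w(q,[(160+u*.325,150+v*.325)],z)[0].round(4)
k=f(340,205,.113);h=f(175,341,.053);print(k,h,f(246,322,.004),np.hypot(*(h-k)[:2]),np.degrees(np.arctan2(*(h-k)[1::-1])))
# rim ellipse points check: lid rim at z .072
print(f(272,228,.072),f(411,240,.072),f(340,172,.072),f(335,284,.072))
print(robot.camera_params("wrist")["cam_to_world"].round(3))
E
```

```text
[ 0.5496 -0.0528  0.113 ] [ 0.5689 -0.2927  0.053 ] [ 0.562  -0.1986  0.004 ] 0.24067509218861846 -85.4004498415773
[ 0.5056 -0.1228  0.072 ] [0.6136 0.0045 0.072 ] [ 0.4789 -0.0089  0.072 ] [ 0.6163 -0.1043  0.072 ]
[[ 1.     0.    -0.011  0.657]
 [-0.003 -0.948 -0.32   0.074]
 [-0.01   0.32  -0.947  0.319]
 [ 0.     0.     0.     1.   ]]
```

View pics/t2.png

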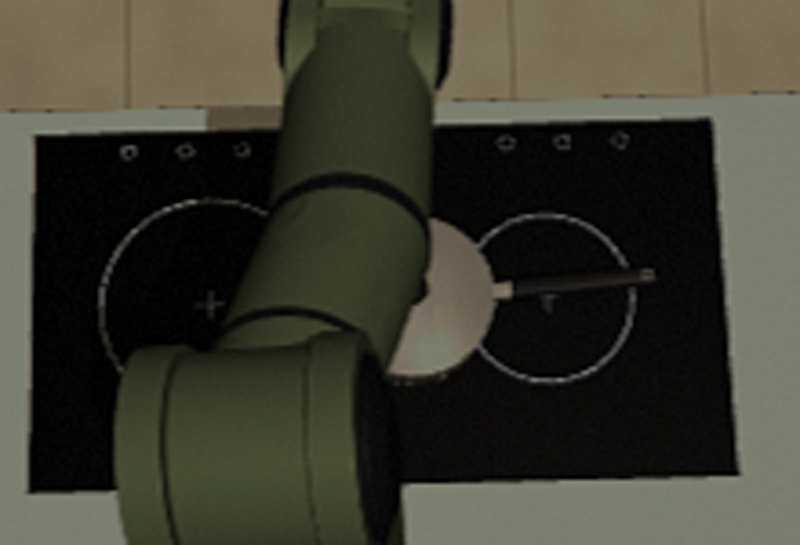

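The pan is at about (0.550,-0.052), yaw about -86°. The required shift (+0.012,-0.147) lies almost along the handle, so I'll cradle the wall with open fingers and push straight.

```bash
python3 -m creep '[-1,0,2,-3,-4.5,0,0, -1,0,2,-3,0,0,0, -1,0,2,-3,0,0,0, -1,0,2,-2,0,0,0, -1,0,0.5,-0.5,0,0,0, -1,3,0,0,0,0,0, -1,3,0,0,0,0,0, -1,2,0,0,0,0,0, -1,1,0,0,0,0,0, -1,0,0,0,0,0,0]';python3 st.py
```

```text
time_s: 8.35
eef_pos: [0.5339, 0.0756, 0.093]
orientation: [-0.072, 1.576, 0.064]
force: [1.1, -0.1, 0.6]
width: 0.0853
t 8.35 p [0.5339 0.0756 0.093 ] F [ 1.1 -0.1  0.6] w 0.085 q [-0.4   0.61  0.2   1.94 -0.2   0.61  0.02]
[[-0.006 -0.087  0.996]
 [-0.005  0.996  0.087]
 [-1.    -0.004 -0.007]]
```

```bash
python3 -m creep '[-1,2,0,0.6,0,0,0, -1,1.7,0,0,0,0,0, -1,1,0,0,0,0,0, -1,0,-1,0,0,0,0, -1,0,-1,0,0,0,0, -1,0,-1,0,0,0,0, -1,0,-1,0,0,0,0, -1,0,-1,0,0,0,0, -1,0,-1,0,0,0,0, -1,0,0,0,0,0,0]';python3 - <<'E'
from st import *
cv2.imwrite("pics/s4.png",cv2.resize(robot.snapshot("scene")[150:345,160:420],(800,600),interpolation=cv2.INTER_CUBIC))
E
```

```text
time_s: 9.35
eef_pos: [0.5498, 0.0093, 0.0513]
orientation: [-0.069, 1.568, 0.063]
force: [-0.1, -0.5, 0.6]
width: 0.0854
t 9.35 p [0.5498 0.0093 0.0513] F [-0.1 -0.5  0.6] w 0.085 q [-0.25  0.69  0.17  1.94 -0.2   0.53  0.14]
[[ 0.002 -0.084  0.996]
 [-0.004  0.996  0.084]
 [-1.    -0.004  0.001]]
```

View pics/s4.png

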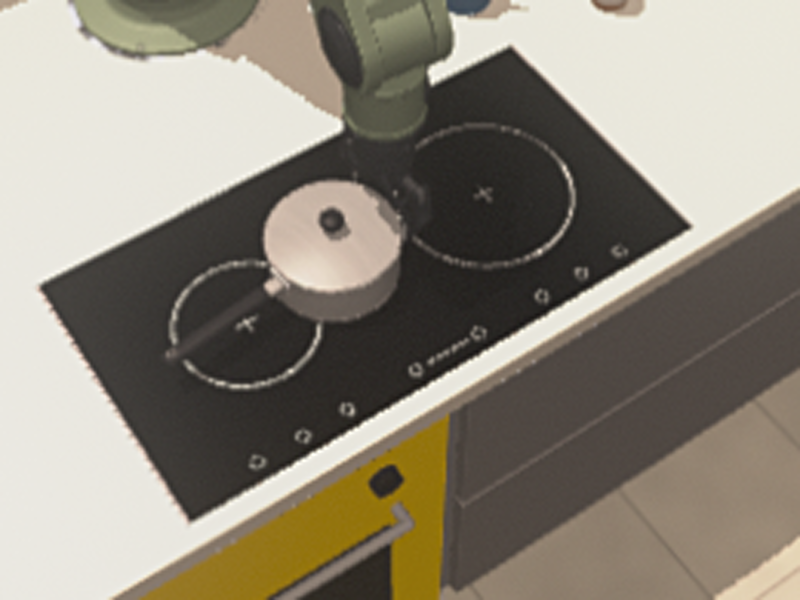

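The fingers cradle the pan's rear wall and it has begun to slide: knob at (331,217), handle end at (170,354).

```bash
python3 - <<'E'
from h import *
q=robot.camera_params("scene")
f=lambda u,v,z:px2w(q,[(160+u*.325,150+v*.325)],z)[0].round(4)
k=f(331,214,.113);h=f(170,354,.053);print(k,h,np.degrees(np.arctan2(*(h-k)[1::-1])))
E
python3 -m creep '[-1,0.3,-1,0,0,0,0, -1,0,-1,0,0,0,0, -1,0,-1,0,0,0,0, -1,0,-1,0,0,0,0, -1,0,-1,0,0,0,0, -1,0,-1,0,0,0,0, -1,0,-1,0,0,0,0, -1,0,-1,0,0,0,0, -1,0,0,0,0,0,0, -1,0,0,0,0,0,0]';python3 - <<'E'
from st import *
cv2.imwrite("pics/s5.png",cv2.resize(robot.snapshot("scene")[150:345,160:420],(800,600),interpolation=cv2.INTER_CUBIC))
E
```

```text
[ 0.5548 -0.0687  0.113 ] [ 0.5811 -0.306   0.053 ] -83.67570902505462
time_s: 10.4
eef_pos: [0.5582, -0.0674, 0.0482]
orientation: [-0.071, 1.567, 0.075]
force: [-0.4, -0.4, -0.0]
width: 0.0855
t 10.4 p [ 0.5582 -0.0674  0.0482] F [-0.4 -0.4 -0. ] w 0.085 q [-0.09  0.7   0.14  1.9  -0.18  0.54  0.28]
[[ 0.002 -0.093  0.996]
 [ 0.002  0.996  0.093]
 [-1.     0.002  0.003]]
```

View pics/s5.png

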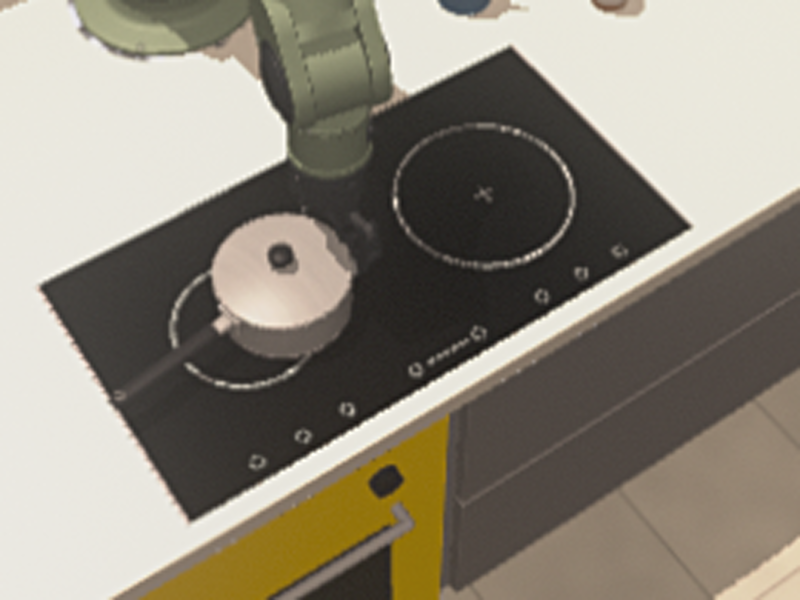

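Knob at (281,253), handle end at (121,395). The pan is tracking well.

```bash
python3 - <<'E'
from h import *
q=robot.camera_params("scene")
f=lambda u,v,z:px2w(q,[(160+u*.325,150+v*.325)],z)[0].round(4)
k=f(281,250,.113);h=f(121,395,.053);print(k,h,np.degrees(np.arctan2(*(h-k)[1::-1])))
g=robot.snapshot("scene");print(w2px(q,[[.5627,-.199,.113],[.5627,-.199+.0,.004]])) 
E
```

```text
[ 0.5664 -0.1442  0.113 ] [ 0.5978 -0.378   0.053 ] -82.35078618168035
[[237.41451664 237.64064108]
 [239.94431511 254.82569032]]
```

```bash
python3 -m creep '[-1,0,-0.8,0,0.9,0,0, -1,0,-0.8,0,0.9,0,0, -1,0,-0.8,0,0.9,0,0, -1,0,-0.8,0,0.9,0,0, -1,0,-0.8,0,0.9,0,0, -1,0,-0.7,0,0.9,0,0, -1,0,-0.5,0,0,0,0, -1,0,-0.3,0,0,0,0, -1,0,0,0,0,0,0, -1,0,0,0,0,0,0]';python3 - <<'E'
from st import *
cv2.imwrite("pics/s6.png",cv2.resize(robot.snapshot("scene")[150:345,160:420],(800,600),interpolation=cv2.INTER_CUBIC))
E
```

```text
time_s: 11.5
eef_pos: [0.5614, -0.123, 0.0481]
orientation: [0.008, 1.568, 0.0]
force: [0.0, 5.2, 1.2]
width: 0.0854
t 11.5 p [ 0.5614 -0.123   0.0481] F [0.  5.2 1.2] w 0.085 q [ 0.    0.72  0.16  1.87 -0.21  0.57  0.29]
[[ 0.003  0.005  1.   ]
 [ 0.005  1.    -0.005]
 [-1.     0.005  0.003]]
```

View pics/s6.png

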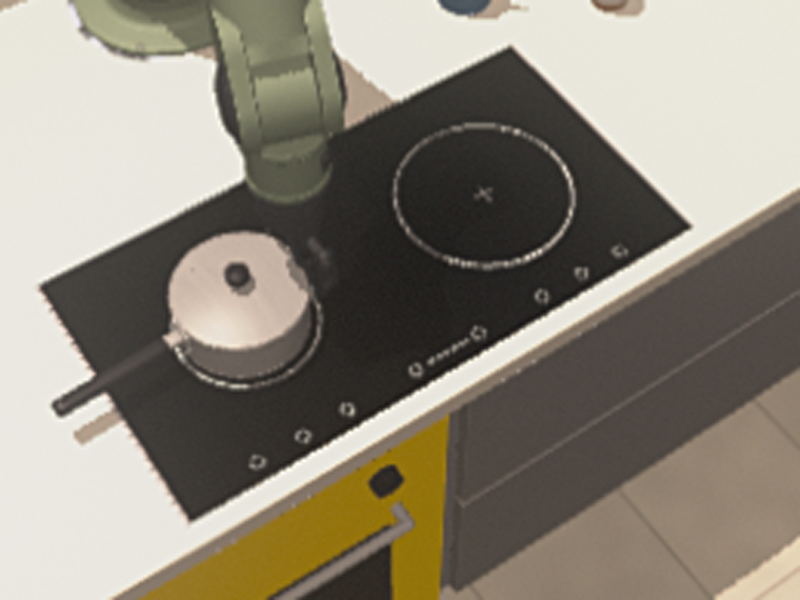

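Knob at (237,269), against a predicted (238,270) at target. The base sits inside the ring and the handle end is at (62,408). Now I back off and verify.

```bash
python3 -m creep '[-1,0,1.5,0,0,0,0, -1,0,2,0,0,0,0, -1,0,2.5,0,0,0,0, -1,-3,3,0,0,0,0, -1,-4,4,0,0,0,0, -1,-4,4,0,0,0,0, -1,-3,4,-3,0,0,0, -1,0,4,-3,0,0,0, -1,0,4,-3,0,0,0, -1,0,0,0,0,0,0]';python3 - <<'E'
from st import *
q=robot.camera_params("scene")
f=lambda u,v,z:px2w(q,[(160+u*.325,150+v*.325)],z)[0].round(4)
k=f(237,268,.113);h=f(62,408,.053);print(k,h,np.degrees(np.arctan2(*(h-k)[1::-1])))
cv2.imwrite("pics/t3.png",cv2.resize(robot.snapshot("top")[120:270,240:460],(800,545),interpolation=cv2.INTER_CUBIC))
E
```

```text
time_s: 12.55
eef_pos: [0.4733, 0.165, 0.1777]
orientation: [0.006, 1.571, 0.001]
force: [1.1, -1.5, 0.1]
width: 0.0854
t 12.55 p [0.4733 0.165  0.1777] F [ 1.1 -1.5  0.1] w 0.085 q [-0.65  0.42  0.25  1.99 -0.16  0.74 -0.3 ]
[[ 0.     0.003  1.   ]
 [ 0.005  1.    -0.003]
 [-1.     0.005  0.   ]]
[ 0.5599 -0.199   0.113 ] [ 0.5759 -0.4411  0.053 ] -86.21891245116079
```

View pics/t3.png

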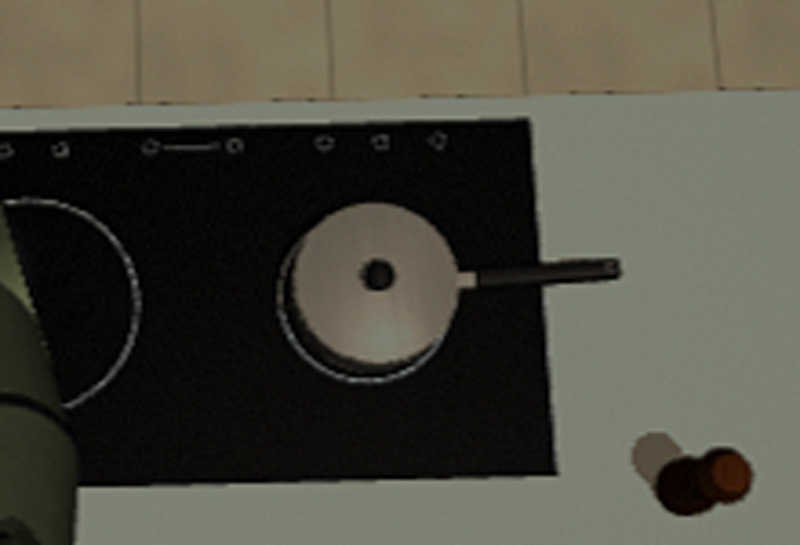

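Top view, arm clear: knob at (377,272), handle end at (620,267), lid disc from about (293,285) to (459,285), ring visible around the base.

```bash
python3 - <<'E'
from h import *
p=robot.camera_params("top")
f=lambda u,v,z:px2w(p,[(240+u*.275,120+v*.275)],z)[0].round(4)
k=f(377,272,.113);h=f(620,268,.055);print(k,h,np.degrees(np.arctan2(*(h-k)[1::-1])),(f(293,285,.072)+f(459,285,.072))/2)
print(robot.state()["joint_velocities"].round(3).max())
robot.hand_in()
E
```

```text
[ 0.5633 -0.1993  0.113 ] [ 0.5748 -0.4525  0.055 ] -87.39949071064764 [ 0.55955 -0.2032   0.072  ]
0.07
the job is handed in; nothing more can be done
```

The saucepan now stands on the smaller ring with its handle parallel to the front edge, pointing away from the larger ring, and I handed the job in. I swept the handle round from its +y side with closed fingertips. Then I cradled the pan's wall between the open fingers and slid it about 15 cm along the glass.

| Last check | Result | Limit |
|---|---|---|
| Pan centre, top camera (knob) | (0.563, -0.199), about 1 mm from the ring centre (0.5625, -0.199) | 15 mm |
| Pan centre, scene camera (knob) | (0.560, -0.199), about 3 mm off | 15 mm |
| Pan centre, lid rim in the top view (rougher) | (0.560, -0.203), about 5 mm off | 15 mm |
| Handle off parallel | about 3° by the top camera, 4° by the scene camera | 15° |
| Handle end to large ring centre | about 0.6 m | above 0.45 m |

- **Other objects:** the arm never went near the mug, jar or mill at low height. I did not measure them again afterwards.
- **At hand-in:** the gripper was raised and clear of everything. The highest joint velocity read 0.07 rad/s, so the arm was still settling slightly.
- **Not checked:** I have no direct tilt or height reading for the pan. It looked flat in both pictures.

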